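Egg cup from the back of the tray

TASK

Lay out a boiled egg for breakfast: stand the sugar canister and the milk bottle, which block the way to the egg cup, on the chopping board, then fetch the egg cup from the back of the tray, stand it in the middle of the plate and gently seat the egg from the rack in it, blunt end down. Put the canister and the bottle back upright on the tray, each where it stood at the start. Do not knock anything over or shift the mug and the spoon rest.

Things in the scene. Friction and masses are not known exactly. Their poses are not given: they have to be found in the camera images.
- tray: Dark wooden tray, 170 (x) by 250 (y) by 22 mm high, fixed. Floor and rim 8 mm thick. Origin: centre of its underside; z up, x to its back edge (away from the robot), y along its long side. At the start the canister and the bottle stand on it side by side, 98 mm apart along y, in either order; the egg cup stands behind them (larger x), midway, a few mm from both.
- board: Wooden chopping board with a dark groove near its edge, 150 (x) by 260 (y) by 18 mm thick, fixed, lying flat on the worktop. Origin: centre of its underside; y along its long side, z up. Empty at the start: the side area for the canister and the bottle.
- plate: White ceramic side plate, 170 mm across, 18 mm high at the rim, fixed, lying on the worktop. Origin: centre of its underside. Its flat inner floor, about 100 mm across, lies 5 mm above the origin. Empty at the start.
- egg_rack: Square wooden egg rack, 120 by 120 mm, top at 34 mm, fixed on the worktop. Four holes of 35 mm at (+-28, +-28) mm from its centre. Origin: centre of its underside, x and y along its sides. The egg starts in the hole at (+28, +28) mm.
- canister: Round cream plastic sugar canister with a wooden lid that stays on, smooth straight side 68 mm across over its full height of 142 mm, about 0.32 kg. Loose. Origin: centre of its underside, z up. Starts on the tray floor, 8 mm above the worktop.
- bottle: Empty clear glass pint milk bottle, 216 mm tall, about 0.26 kg. Body 78 mm across up to 108 mm, then shoulders; straight neck 36 mm across from 162 to 203 mm, lip 41 mm across above that. Loose. Origin: centre of its underside, z up. Starts on the tray floor, 8 mm above the worktop.
- eggcup: White ceramic egg cup, 62 mm tall, about 0.1 kg. Foot 44 mm across, waist 17 mm at 18 mm, then a bowl 46 mm across between 44 mm and the rim at 62 mm; the hollow is 37 mm across at the rim. Loose. Origin: centre of the underside of its foot, z up. Starts on the tray floor, behind the canister and the bottle.
- egg: Brown hard-boiled egg, rigid, 44 mm across, 58 mm tall, 60 g, standing in the rack blunt end down. Widest 22 to 24 mm above its origin. Loose. Origin: its blunt end, z up to the pointed end; at the start about 26 mm above the worktop. Seated in the egg cup, its origin is about 51 mm above the cup's origin, its widest part about 12 mm above the cup's rim.
- mug: White ceramic mug, 80 mm across, 95 mm high, handle at its +y. Bystander, to be left where it is. Origin: centre of its underside.
- spoon_rest: Empty wooden spoon rest: shallow round dish 110 mm across, 14 mm high, with a short tongue to its -x that ends 93 mm from the centre. Bystander, to be left where it is. Origin: centre of its underside.
There are look-alikes about, which are no part of the job. What is shaped like the bottle but green or purple is not meant.

How it is judged:
By the outcome, as a careful person would: the job done as asked, in the order asked, and still so for the second after the job is handed in, with the robot touching nothing.
It also fails if it takes over 141 s, if anything falls off the work surface, if the arm or the gripper's body presses on something with over 40 N, if the wrist force passes 120 N, or if a joint passes its speed limit or range.

ROBOT

A 6-joint arm with a two-finger parallel gripper is mounted at the origin on the work surface. World frame = base frame: x ahead of the robot, y to its left, z up, the work surface at z = 0. Lengths are in m, angles in rad, forces in N, time in s.
With the tool pointing down it reaches from about 0.3 to 0.875 m from the base axis. Payload 6.4 kg.
Tool frame: the origin (TCP) lies midway between the tips of the shut fingers; the grasp point (between the pads) lies pinch_z behind it (pinch_z is the distance from the TCP to the grasp point, in m); z points along the fingers, y is the line along which they close (so a half turn about z gives the same grasp; the last joint's range is limited). The gripper opens to 88 mm and grips with 3 to 60 N. Pads are 18 mm wide; open, the fingers measure 123 mm over their backs; the gripper's body (75 mm by 187 mm) begins 45 mm behind the grasp point.
Start: joints at [1.044, 0.181, 1.607, -0, 1.354, -0.206], TCP at [0.181, 0.546, 0.239] pointing down, gripper open.
Joint ranges: [-2.99, 2.99], [-0.89, 2.07], [0.3, 2.58], [-1.14, 4.28], [0, 2.63], [-3.12, 3.12]. Speed limits (rad/s): [2.57, 2.57, 3.01, 3.14, 3.14, 3.14].

INTERFACE

Orientations are given as a unit quaternion [x, y, z, w].
In Python, from plant import * gives the robot as it stands.
- The arm moves only by the tool play_rows, never from a script. Its argument "motion" is a list of rows, each a list of 3 entries, a list of its own where there are three numbers: the finger opening in mm, from 0 to 88.1, then the shift along the world's x, y, z in normalised numbers (1 is 800 mm), then the turn, a rotation vector about the world's x, y, z in shares of 360 degrees (1.0 is 360 degrees). A call has 1 to 10 rows; each row is the pose to reach, as a shift and turn from the pose commanded when the call began; what a row does not reach only later rows make up. A row lasts 1/12 s, in which the tool goes at most 41.7 mm and 7.16 degrees, less where a joint would pass 70% of its speed; a pose out of reach is approached as far as the arm can. A shift or turn number past 1, either way, is cut back to 1. A call with a gripper value outside its range is refused whole. The fingers move at their own pace and stop on an object; "force" is the grip in N (left out, the last holds). Time passes only in rows, so rows that repeat a pose let the fingers close. It gives the time, the measured TCP pose, the force, the opening and the grip force at its end, in the units of the state.
- get_obs(): the state, without advancing time (a new reading comes with each control period).
- snapshot(name): name is "scene" or "side" or "wrist"; returns (picture, depth): 384x512x3 uint8, red, green, blue; 384x512 float32, m along the optical axis (not along the pixel's ray), 0 where there is no reading.
- camera_info(name): a dict with "camera_matrix" (3x3 intrinsics, pixels), "rvec" (rotation vector, rad) and "tvec" (3), from world to camera coordinates, as OpenCV has them. Camera axes: x right, y down, z forward; pixel columns grow to the right and rows downward; lengths in m; the calibration is good to about 2 mm. The wrist camera is an equidistant fisheye: a pixel r from the principal point sees the ray r / f radians off the axis. A picture is of the moment at which its call begins: read the wrist's pose just before it. camera_info takes no time and is no camera call; for the wrist camera it gives the pose at the moment of the call.
- job_done(): hands the job in; it is judged then, once.
The state is a dict: "time_s": time; "joint_pos": joint angles; "joint_vel": joint speeds; "effort": joint torques, N m; "eef_pos": TCP position; "orientation": TCP orientation; "force": force on the tool from outside, world axes, zero at the start; "ft_torque": the same for the moment, N m; "grip_width": finger opening in m; "grip_force": force on a finger pad.
Only numpy, scipy, OpenCV 4.12 (cv2) and the standard library are available. Lean on these libraries where they do the work, as an engineer would, in place of code of your own. Each camera call takes 0.05 s, during which the arm holds its last target. There are 200 camera calls.

## Working session

There is one attempt and no reset: what is moved stays moved. The work goes in short steps, Python scripts to look and compute and a tool call to move; the robot and the scene stay as the last step left them, time stands still between calls to the robot, and variables do not carry over. Pictures are saved under pics/ and viewed, at most 14 in all, crops included, and the job is handed in when it is done.

Besides the shell and the picture viewer there is one more tool, called after "Emit:" by a JSON object that holds its "name" and its "arguments", one argument or row to a line. play_rows: Moves the arm, as the interface text tells. Its arguments: {"type":"object","properties":{"motion":{"type":"array","items":{"type":"array"}},"force":{"type":"number"}},"required":["motion"]}

```bash
ls; mkdir -p pics; python3 - <<'E'
from plant import *
import cv2,numpy as np
o=get_obs()
for k,v in o.items(): print(k,np.round(v,3))
for n in("scene","side","wrist"):
    i=camera_info(n); p,d=snapshot(n); cv2.imwrite(f"pics/{n}0.png",p[...,::-1]); np.save(f"pics/{n}0.npy",d)
    print(n,i, np.percentile(d,[0,50,99]))
try: print(pinch_z)
except Exception as e: print(e)
E
```

```text
pics
time_s 0.0
joint_pos [ 1.044  0.182  1.608 -0.     1.354 -0.206]
joint_vel [ 0.001 -0.002  0.002  0.001  0.    -0.001]
effort [-1.0000e-03 -4.3388e+01 -3.4184e+01  7.0000e-02  3.9000e-02 -0.0000e+00]
eef_pos [0.181 0.545 0.238]
orientation [ 0.16   0.987 -0.001 -0.   ]
force [-0.554  0.623  0.775]
ft_torque [0.062 0.077 0.01 ]
grip_force 0.0
grip_width 0.088
scene {'camera_matrix': array([[370.72691001,   0.        , 255.47838997],
       [  0.        , 370.72691001, 191.23436236],
       [  0.        ,   0.        ,   1.        ]]), 'rvec': array([ 1.11115844,  2.25914601, -1.07334066]), 'tvec': array([ 0.27915537, -0.19568102,  1.46134846])} [0.         1.23785841 3.00031331]
side {'camera_matrix': array([[360.79767747,   0.        , 256.75140095],
       [  0.        , 360.79767747, 188.15366347],
       [  0.        ,   0.        ,   1.        ]]), 'rvec': array([ 2.10608868,  0.91380448, -0.45278574]), 'tvec': array([-0.34037326, -0.19463212,  1.36601666])} [0.         1.20270813 2.83004476]
wrist {'camera_matrix': array([[297.31863964,   0.        , 253.08185545],
       [  0.        , 297.31863964, 189.05123442],
       [  0.        ,   0.        ,   1.        ]]), 'rvec': array([-2.33982415, -1.68723089, -0.25482433]), 'tvec': array([-0.57473302, -0.03986011,  0.39178119])} [0.         0.36246452 1.23921186]
0.0187
```

View pics/scene0.png

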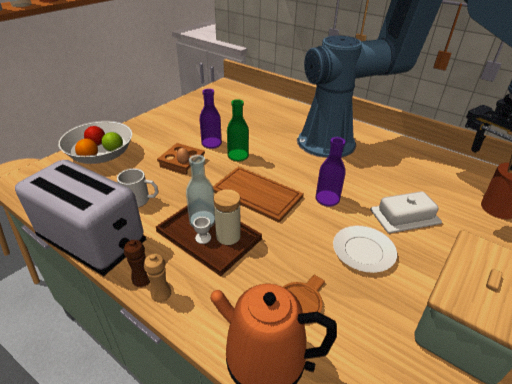

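View pics/side0.png

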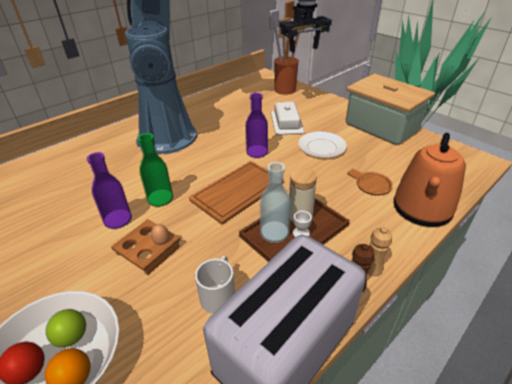

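View pics/wrist0.png

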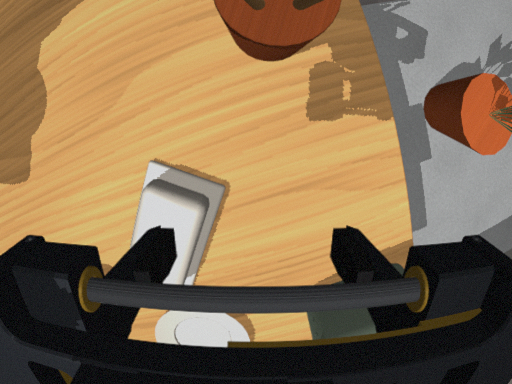

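The scene picture looks from +x back at the robot, with +y to the right. It shows the canister lid at (228,197), the bottle lip at (197,158), the cup at (203,228), the egg at (180,154), the plate at (365,249), the board at (258,192) and the mug at (131,188). The side picture shows the egg at (158,234), the bottle at (276,205), the canister at (303,190), the cup at (302,220) and the plate at (323,145). The wrist picture shows only the butter dish and part of the plate.

```bash
cat > h.py <<'E'
import cv2,numpy as np
from plant import *
def cam(n):
    i=camera_info(n);R=cv2.Rodrigues(np.array(i["rvec"],float))[0];t=np.array(i["tvec"],float).ravel()
    return np.array(i["camera_matrix"]),R,t
def rays(n,uv,c=None):
    K,R,t=c or cam(n);uv=np.atleast_2d(np.array(uv,float))
    x=(uv-[K[0,2],K[1,2]])/K[0,0]
    if n=="wrist":
        r=np.linalg.norm(x,axis=1,keepdims=True)+1e-12
        d=np.hstack([x/r*np.sin(r),np.cos(r)])
    else: d=np.hstack([x,np.ones((len(x),1))])
    return -R.T@t, d@R
def onplane(n,uv,z,c=None):
    o,d=rays(n,uv,c); return o+d*((z-o[2])/d[:,2])[:,None]
def tri(n1,p1,n2,p2,c1=None,c2=None):
    o1,d1=rays(n1,p1,c1);o2,d2=rays(n2,p2,c2);d1=d1[0];d2=d2[0]
    s=np.linalg.lstsq(np.c_[d1,-d2],o2-o1,rcond=None)[0]
    a=o1+s[0]*d1;b=o2+s[1]*d2
    return (a+b)/2,np.linalg.norm(a-b)
def cloud(n,d,c=None):
    K,R,t=c or cam(n);v,u=np.mgrid[:384,:512]
    x=(u-K[0,2])/K[0,0];y=(v-K[1,2])/K[0,0]
    P=(np.stack([x*d,y*d,d],-1)-t)@R
    P[d==0]=np.nan
    return P
E
python3 - <<'E'
from h import *
for n,pts in (("scene",dict(canlid=(228,196),bottlip=(197,158),cup=(203,224),egg=(180,154),plate=(365,249),board=(258,192),rack=(170,160),mugrim=(131,176),traycorner=(226,269))),("side",dict(egg=(158,234),plate=(323,145),cup=(302,217),canlid=(303,178),board=(232,190),mug=(215,268)))):
    d=np.load(f"pics/{n}0.npy");P=cloud(n,d)
    for k,(u,v) in pts.items(): print(n,k,np.round(P[v,u],3))
a=cv2.imread("pics/scene0.png")[130:290,130:330];b=cv2.imread("pics/side0.png")[140:260,100:360]
cv2.imwrite("pics/c1.png",cv2.resize(a,None,fx=3.7,fy=3.7,interpolation=2));cv2.imwrite("pics/c2.png",cv2.resize(b,None,fx=3,fy=3,interpolation=2))
E
```

```text
scene canlid [0.635 0.038 0.15 ]
scene bottlip [ 0.629 -0.07   0.218]
scene cup [ 0.674 -0.022  0.045]
scene egg [ 0.489 -0.301  0.067]
scene plate [0.442 0.36  0.003]
scene board [ 0.438 -0.009  0.016]
scene rack [ 0.502 -0.342  0.032]
scene mugrim [ 0.673 -0.325  0.069]
scene traycorner [0.731 0.108 0.007]
side egg [ 0.492 -0.314  0.073]
side plate [0.45  0.372 0.005]
side cup [0.677 0.001 0.05 ]
side canlid [0.648 0.027 0.149]
side board [ 0.431 -0.036  0.016]
side mug [ 0.666 -0.275  0.07 ]
```

View pics/c1.png

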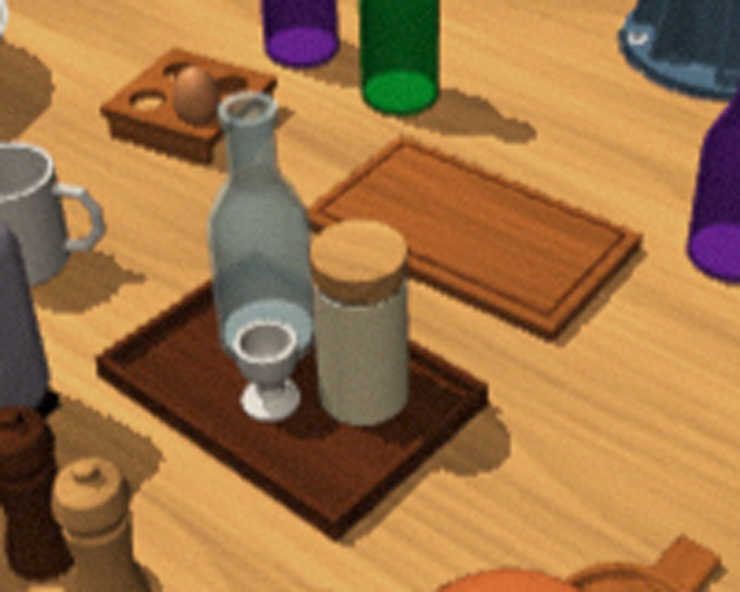

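View pics/c2.png

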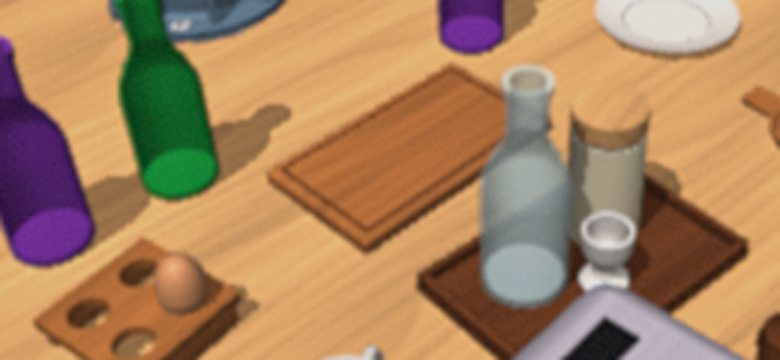

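The crops show the tray rim corners, board corners, lid, lip and cup rim clearly. Scene crop pixels: lid (359,247), lip (249,107), cup rim (266,344). Side crop pixels: lip (528,80), lid (609,108), cup rim (608,232).

```bash
python3 - <<'E'
from h import *
S=lambda x,y:(130+(x+.5)/3.7-.5,130+(y+.5)/3.7-.5)
D=lambda x,y:(100+(x+.5)/3-.5,140+(y+.5)/3-.5)
f=lambda a:np.round(a*1000).astype(int).tolist()
for k,a,b in (("lid",(359,247),(609,108)),("lip",(249,107),(528,80)),("cup",(266,344),(608,232)),("cupfoot",(271,402),(605,280)),("egg",(195,95),(180,283)),("boardA",(405,138),(270,176))):
    p,e=tri("scene",S(*a),"side",D(*b));print(k,f(p),round(e*1000,1))
for k,z,pts in (("tray",.022,[(98,360),(340,522),(487,385)]),("board",.018,[(405,138),(640,236),(555,328),(310,212)]),("rack",.034,[(105,105),(175,50),(275,82),(212,148)])):
    print("scene",k,f(onplane("scene",[S(*p) for p in pts],z)[:,:2]))
for k,z,pts in (("tray",.022,[(420,280),(747,242)]),("board",.018,[(455,65),(270,176),(368,245)]),("rack",.034,[(145,240),(240,292),(37,322)])):
    print("side",k,f(onplane("side",[D(*p) for p in pts],z)[:,:2]))
# cloud centroids
reg=dict(lid=((.64,.03),.06,.14,.17),lip=((.64,-.06),.05,.212,.24),cuprim=((.69,-.01),.04,.058,.08),egg=((.49,-.31),.04,.045,.1),plate=((.44,.36),.12,.010,.03),mug=((.68,-.29),.07,.085,.11),spoon=((.75,.3),.15,.006,.03),rack=((.47,-.33),.12,.028,.040),board=((.43,0),.2,.013,.024),tray=((.66,-.01),.18,.016,.028))
for n in("scene","side"):
    P=cloud(n,np.load(f"pics/{n}0.npy")).reshape(-1,3)
    for k,(c,r,z0,z1) in reg.items():
        q=P[(np.hypot(P[:,0]-c[0],P[:,1]-c[1])<r)&(P[:,2]>z0)&(P[:,2]<z1)]
        if len(q)>4:
            (cx,cy),rr=cv2.minEnclosingCircle(q[:,:2].astype(np.float32));mr=cv2.minAreaRect(q[:,:2].astype(np.float32)*1000)
            print(n,k,len(q),"mean",f(q.mean(0)),"circ",f(np.array([cx,cy,rr])),"zp",f(np.percentile(q[:,2],[5,50,95])),"rect",np.round(np.hstack(mr)).tolist() if k in("rack","board","tray") else "")
E
```

```text
lid [639, 36, 148] 3.0
lip [637, -62, 224] 0.7
cup [688, -12, 67] 0.1
cupfoot [689, -12, 8] 0.1
egg [477, -305, 54] 0.5
boardA [366, -147, 11] 4.8
scene tray [[747, -135], [751, 112], [586, 113]]
scene board [[370, -142], [358, 107], [499, 115], [509, -136]]
scene rack [[521, -381], [412, -402], [393, -285], [508, -253]]
side tray [[587, -139], [754, 105]]
side board [[362, 105], [377, -152], [518, -142]]
side rack [[389, -292], [502, -266], [414, -407]]
scene lid 405 mean [643, 40, 148] circ [640, 37, 35] zp [143, 148, 150] rect 
scene lip 151 mean [640, -61, 220] circ [637, -63, 23] zp [213, 221, 224] rect 
scene cuprim 197 mean [682, -17, 67] circ [676, -10, 36] zp [59, 67, 77] rect 
scene egg 135 mean [484, -295, 64] circ [479, -299, 21] zp [47, 64, 79] rect 
scene plate 1083 mean [442, 361, 14] circ [428, 364, 108] zp [10, 13, 18] rect 
scene mug 178 mean [693, -294, 91] circ [694, -296, 42] zp [86, 91, 95] rect 
scene spoon 602 mean [689, 327, 12] circ [734, 349, 136] zp [6, 10, 28] rect 
scene rack 391 mean [462, -343, 32] circ [455, -338, 83] zp [29, 32, 35] rect [454.0, -338
[... 421 characters left out ...]
 [682, -8, 67] circ [678, -11, 36] zp [59, 67, 77] rect 
side egg 270 mean [486, -309, 66] circ [479, -307, 22] zp [48, 67, 80] rect 
side plate 489 mean [445, 370, 14] circ [429, 359, 109] zp [10, 14, 18] rect 
side mug 387 mean [694, -298, 92] circ [692, -297, 41] zp [86, 93, 96] rect 
side spoon 748 mean [739, 289, 12] circ [751, 285, 145] zp [6, 11, 25] rect 
side rack 1242 mean [460, -347, 33] circ [454, -338, 85] zp [30, 33, 35] rect [455.0, -338.0, 122.0, 121.0, 12.0]
side board 2657 mean [439, -35, 17] circ [458, 21, 195] zp [15, 17, 20] rect [446.0, 22.0, 232.0, 358.0, 13.0]
side tray 862 mean [628, -27, 20] circ [632, -3, 162] zp [16, 20, 25] rect [616.0, -13.0, 251.0, 272.0, 88.0]
```

```bash
python3 - <<'E'
from h import *
f=lambda a:np.round(np.array(a)*1000).astype(int).tolist()
for n,seed in(("scene",(365,249)),("side",(323,145))):
    im=cv2.imread(f"pics/{n}0.png");h=cv2.cvtColor(im,cv2.COLOR_BGR2HSV)
    m=((h[...,1]<60)&(h[...,2]>120)).astype(np.uint8)
    l=cv2.connectedComponents(m)[1];c=max(cv2.findContours((l==l[seed[1],seed[0]]).astype(np.uint8),0,1)[0],key=len)[:,0]
    w=onplane(n,c,.018)[:,:2]
    print(n,"plate",f(cv2.fitEllipse((w*1000).astype(np.float32))[0]) and cv2.fitEllipse((w*1000).astype(np.float32)))
    P=cloud(n,np.load(f"pics/{n}0.npy"))
    for k,lo,hi in(("purple",125,150),("green",50,75)):
        mm=((h[...,0]>lo)&(h[...,0]<hi)&(h[...,1]>120)).astype(np.uint8)
        N,l,s,_=cv2.connectedComponentsWithStats(mm)
        for i in range(1,N):
            if s[i,4]>300:
                q=P[l==i];q=q[(q[:,2]>.02)&(q[:,2]<.3)]
                if len(q)>20:
                    t=q[q[:,2]>.16]
                    print(n,k,s[i].tolist(),"neck",f(np.median(t,0)) if len(t) else None,"zmax",f(np.percentile(q[:,2],99)))
E
```

```text
scene plate ((452.4189453125, 359.23114013671875), (163.76148986816406, 165.02517700195312), 28.756563186645508)
scene purple [200, 89, 21, 59, 886] neck [304, -334, 197] zmax 214
scene purple [316, 137, 30, 69, 1333] neck [325, 176, 199] zmax 215
scene green [227, 100, 21, 61, 961] neck [309, -200, 196] zmax 214
side plate ((452.962646484375, 360.27203369140625), (164.10910034179688, 165.1300811767578), 3.81860089302063)
side purple [246, 93, 22, 64, 1003] neck [325, 164, 196] zmax 215
side purple [87, 153, 44, 75, 1724] neck [307, -345, 198] zmax 216
side green [396, 31, 34, 53, 555] neck [375, 1101, 174] zmax 159
side green [424, 38, 51, 53, 521] neck [519, 1228, 175] zmax 192
side green [138, 133, 34, 73, 1481] neck [311, -211, 200] zmax 216
```

The rows are not in the units I measure in: shifts go in shares of 800 mm and turns go in shares of 360 degrees. I convert before sending: -510 mm / 800 = -0.6375, 459 mm / 800 = 0.5738, -71.6 degrees / 360 = -0.1989.

Emit:
{"name": "play_rows", "arguments": {
  "motion": [
    [88,[0.5738,-0.6375,0.0125],[0,0,-0.1989]],
    [88,[0.5738,-0.6375,0.0125],[0,0,-0.1989]],
    [88,[0.5738,-0.6375,0.0125],[0,0,-0.1989]],
    [88,[0.5738,-0.6375,0.0125],[0,0,-0.1989]],
    [88,[0.5738,-0.6375,0.0125],[0,0,-0.1989]],
    [88,[0.5738,-0.6375,0.0125],[0,0,-0.1989]],
    [88,[0.5738,-0.6375,0.0125],[0,0,-0.1989]],
    [88,[0.5738,-0.6375,0.0125],[0,0,-0.1989]],
    [88,[0.5738,-0.6375,0.0125],[0,0,-0.1989]],
    [88,[0.5738,-0.6375,0.0125],[0,0,-0.1989]]
  ]
}}

```text
time_s: 0.98
eef_pos: [0.4609, 0.2342, 0.2448]
orientation: [0.709, 0.705, 0.0, -0.0]
force: [1.3, 0.5, 0.4]
grip_width: 0.0881
grip_force: 0.0
```

Emit:
{"name": "play_rows", "arguments": {
  "motion": [
    [88,[0.2238,-0.2475,0],[0,0,0]],
    [88,[0.2238,-0.2475,0],[0,0,0]],
    [88,[0.2238,-0.2475,0],[0,0,0]],
    [88,[0.2238,-0.2475,0],[0,0,0]],
    [88,[0.2238,-0.2475,0],[0,0,0]],
    [88,[0.2238,-0.2475,0],[0,0,0]],
    [88,[0.2238,-0.2475,0],[0,0,0]],
    [88,[0.2238,-0.2475,0],[0,0,0]],
    [88,[0.2238,-0.2475,0],[0,0,0]]
  ]
}}

```text
time_s: 1.73
eef_pos: [0.6389, 0.0372, 0.2438]
orientation: [0.708, 0.707, -0.0, -0.001]
force: [-0.8, 0.2, -0.3]
grip_width: 0.0885
grip_force: 0.0
```

```bash
python3 - <<'E'
from h import *
o=get_obs();print(o["eef_pos"],o["joint_pos"])
np.save("pics/wc.npy",np.concatenate([x.ravel() for x in cam("wrist")]))
p,d=snapshot("wrist");cv2.imwrite("pics/w1.png",p[...,::-1])
E
```

```text
[0.63887617 0.03720027 0.24379449] [-1.27121160e-01  3.20186512e-01  1.42619663e+00  3.13651201e-04
  1.39703727e+00 -1.25584644e-01]
```

View pics/w1.png

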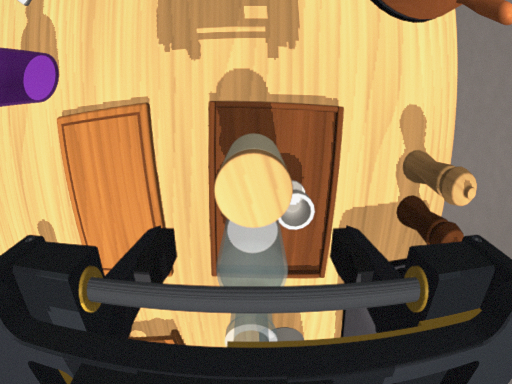

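The wrist picture shows the lid at (253,190), the cup rim at (298,209), the tray from (210,100) to (342,275), and the bottle lip at (250,338) below.

```bash
python3 - <<'E'
from h import *
c=np.load("pics/wc.npy");c=(c[:9].reshape(3,3),c[9:18].reshape(3,3),c[18:])
f=lambda a:np.round(np.array(a)*1000).astype(int).tolist()
im=cv2.imread("pics/w1.png");h=cv2.cvtColor(im,cv2.COLOR_BGR2HSV)
print(f(-c[1].T@c[2]),c[1][2])
print(h[190,253],h[170,253],h[130,253])
for k,p,z in(("lid",(253,190),.15),("cup",(297,209),.07),("cupL",(278,209),.07),("cupR",(315,209),.07),("trayTL",(210,100),.022),("trayTR",(342,107),.022),("trayBR",(324,276),.022),("trayBL",(213,275),.022),("lidL",(215,190),.15),("lidR",(292,190),.15),("lidT",(253,152),.15),("lidB",(253,229),.15),("lip",(250,338),.224)):
    print(k,f(onplane("wrist",[p],z,c)[0]))
for k,a,b,n in(("lid",(253,190),(130+359.5/3.7-.5,130+247.5/3.7-.5),"scene"),("cup",(297,209),(130+266.5/3.7-.5,130+344.5/3.7-.5),"scene"),("cup",(297,209),(100+608.5/3-.5,140+232.5/3-.5),"side")):
    p,e=tri("wrist",a,n,b,c);print("tri",k,f(p),round(e*1000,1))
E
```

```text
[639, 115, 391] [-0.00188255 -0.29702264 -0.95486858]
[ 23 110 247] [ 23 116 247] [ 11 175  92]
lid [638, 39, 150]
cup [689, -9, 70]
cupL [667, -9, 70]
cupR [710, -9, 70]
trayTL [585, 115, 22]
trayTR [750, 108, 22]
trayBR [744, -137, 22]
trayBL [578, -133, 22]
lidL [606, 39, 150]
lidR [671, 39, 150]
lidT [638, 72, 150]
lidB [638, 3, 150]
lip [636, -58, 224]
tri lid [639, 38, 151] 2.7
tri cup [689, -10, 68] 1.1
tri cup [689, -11, 66] 1.9
```

Scaled: -146 mm / 800 = -0.1825, -130 mm / 800 = -0.1625.

Emit:
{"name": "play_rows", "arguments": {
  "motion": [
    [88,[0.0013,0,-0.045],[0,0,0]],
    [88,[0.0013,0,-0.09],[0,0,0]],
    [88,[0.0013,0,-0.1313],[0,0,0]],
    [88,[0.0013,0,-0.1625],[0,0,0]],
    [88,[0.0013,0,-0.1825],[0,0,0]],
    [88,[0.0013,0,-0.1825],[0,0,0]],
    [60,[0.0013,0,-0.1825],[0,0,0]],
    [60,[0.0013,0,-0.1825],[0,0,0]],
    [60,[0.0013,0,-0.1825],[0,0,0]],
    [60,[0.0013,0,-0.1825],[0,0,0]]
  ],
  "force": 25
}}

```text
time_s: 2.62
eef_pos: [0.6409, 0.0383, 0.1009]
orientation: [0.707, 0.707, 0.001, 0.001]
force: [-1.7, 0.3, 5.0]
grip_width: 0.068
grip_force: 24.8
```

Scaled: -203 mm / 800 = -0.2538, -198 mm / 800 = -0.2475.

Emit:
{"name": "play_rows", "arguments": {
  "motion": [
    [60,[0,0,0.0188],[0,0,0]],
    [60,[0,0,0.05],[0,0,0]],
    [60,[-0.0188,0,0.075],[0,0,0]],
    [60,[-0.0563,0.0025,0.075],[0,0,0]],
    [60,[-0.1,0.005,0.075],[0,0,0]],
    [60,[-0.1438,0.0075,0.075],[0,0,0]],
    [60,[-0.1875,0.01,0.075],[0,0,0]],
    [60,[-0.225,0.01,0.075],[0,0,0]],
    [60,[-0.2475,0.01,0.075],[0,0,0]],
    [60,[-0.2538,0.01,0.075],[0,0,0]]
  ]
}}

```text
time_s: 3.45
eef_pos: [0.4339, 0.0465, 0.1585]
orientation: [0.707, 0.707, -0.0, -0.001]
force: [0.5, 0.2, -3.2]
grip_width: 0.068
grip_force: 24.9
```

Scaled: -49 mm / 800 = -0.0613, -46 mm / 800 = -0.0575.

Emit:
{"name": "play_rows", "arguments": {
  "motion": [
    [60,[0,0,-0.0188],[0,0,0]],
    [60,[0,0,-0.0375],[0,0,0]],
    [60,[0,0,-0.05],[0,0,0]],
    [60,[0,0,-0.0575],[0,0,0]],
    [60,[0,0,-0.0613],[0,0,0]],
    [60,[0,0,-0.0613],[0,0,0]]
  ]
}}

```text
time_s: 3.95
eef_pos: [0.4373, 0.046, 0.1104]
orientation: [0.707, 0.707, -0.0, -0.0]
force: [-0.1, 0.3, -3.4]
grip_width: 0.0674
grip_force: 25.0
```

Scaled: -1.5 mm / 800 = -0.0019, -1 mm / 800 = -0.0013.

Emit:
{"name": "play_rows", "arguments": {
  "motion": [
    [60,[0,0,-0.0013],[0,0,0]],
    [60,[0,0,-0.0019],[0,0,0]],
    [60,[0,0,-0.0019],[0,0,0]]
  ]
}}

```text
time_s: 4.2
eef_pos: [0.4376, 0.046, 0.1102]
orientation: [0.707, 0.707, -0.0, -0.0]
force: [-9.7, 1.0, 17.8]
grip_width: 0.0673
grip_force: 25.0
```

Emit:
{"name": "play_rows", "arguments": {
  "motion": [
    [88,[0,0,0.0009],[0,0,0]],
    [88,[0,0,0.0009],[0,0,0]],
    [88,[0,0,0.0009],[0,0,0]],
    [88,[0,0,0.0009],[0,0,0]],
    [88,[0,0,0.0188],[0,0,0]],
    [88,[0,0,0.0625],[0,0,0]],
    [88,[0,0,0.1125],[0,0,0]],
    [88,[0,0,0.1625],[0,0,0]],
    [88,[0,0,0.1688],[0,0,0]]
  ]
}}

```text
time_s: 4.95
eef_pos: [0.4408, 0.0455, 0.2505]
orientation: [0.707, 0.707, 0.003, 0.005]
force: [1.1, -0.7, 0.3]
grip_width: 0.0882
grip_force: 0.0
```

Scaled: 200 mm / 800 = 0.25, 190 mm / 800 = 0.2375.

Emit:
{"name": "play_rows", "arguments": {
  "motion": [
    [88,[0.0375,-0.02,0],[0,0,0]],
    [88,[0.075,-0.0413,0],[0,0,0]],
    [88,[0.1188,-0.065,0],[0,0,0]],
    [88,[0.1625,-0.0888,0],[0,0,0]],
    [88,[0.2063,-0.1125,0],[0,0,0]],
    [88,[0.2375,-0.13,0],[0,0,0]],
    [88,[0.25,-0.135,0],[0,0,0]],
    [88,[0.25,-0.135,0],[0,0,0]],
    [88,[0.25,-0.135,0],[0,0,0]]
  ]
}}

```text
time_s: 5.7
eef_pos: [0.6367, -0.0621, 0.242]
orientation: [0.707, 0.707, -0.0, -0.001]
force: [0.0, 0.2, 0.1]
grip_width: 0.0883
grip_force: 0.0
```

```bash
python3 - <<'E'
from h import *
c=cam("wrist");o=get_obs();print(o["eef_pos"])
f=lambda a:np.round(np.array(a)*1000).astype(int).tolist()
p,d=snapshot("wrist");cv2.imwrite("pics/w2.png",p[...,::-1])
# fisheye depth cloud
v,u=np.mgrid[:384,:512];O,D=rays("wrist",np.c_[u.ravel(),v.ravel()],c)
dc=D@c[1].T;P=O+D*(d.ravel()/dc[:,2])[:,None]
g=lambda c0,r,z0,z1:P[(np.hypot(P[:,0]-c0[0],P[:,1]-c0[1])<r)&(P[:,2]>z0)&(P[:,2]<z1)]
for k,a in dict(lip=((.638,-.062),.04,.214,.235),cup=((.688,-.011),.035,.060,.078),can=((.437,.045),.05,.15,.17)).items():
    q=g(*a);print(k,len(q),f(q.mean(0)) if len(q) else "", [round(float(x)*1000) for x in np.hstack(cv2.minEnclosingCircle(q[:,:2].astype(np.float32)))] if len(q) else "")
E
```

```text
[ 0.63669943 -0.06207088  0.24198265]
lip 2388 [636, -60, 223] [636, -62, 21]
cup 584 [686, -13, 70] [682, -15, 28]
can 3218 [442, 45, 160] [437, 46, 34]
```

View pics/w2.png

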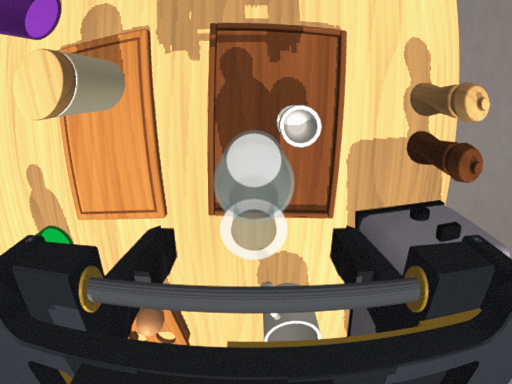

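The wrist picture shows the bottle lip at (253,228) under the gripper, the cup at (299,126), and the canister upright on the board at (50,85).

Scaled: -69 mm / 800 = -0.0863, -67 mm / 800 = -0.0838.

Emit:
{"name": "play_rows", "arguments": {
  "motion": [
    [88,[0,0,-0.0313],[0,0,0]],
    [88,[0,0,-0.0625],[0,0,0]],
    [88,[0,0,-0.0838],[0,0,0]],
    [88,[0,0,-0.0863],[0,0,0]],
    [30,[0,0,-0.0863],[0,0,0]],
    [30,[0,0,-0.0863],[0,0,0]],
    [30,[0,0,-0.0863],[0,0,0]],
    [30,[0,0,-0.0863],[0,0,0]],
    [30,[0,0,-0.0863],[0,0,0]],
    [30,[0,0,-0.0863],[0,0,0]]
  ]
}}

```text
time_s: 6.58
eef_pos: [0.6374, -0.0621, 0.1752]
orientation: [0.707, 0.707, 0.0, 0.001]
force: [0.1, -1.3, 0.2]
grip_width: 0.05
grip_force: 0.0
```

Emit:
{"name": "play_rows", "arguments": {
  "motion": [
    [30,[0,0,0],[0,0,0]],
    [30,[0,0,0],[0,0,0]],
    [30,[0,0,0],[0,0,0]]
  ]
}}

```text
time_s: 6.83
eef_pos: [0.6371, -0.0621, 0.1746]
orientation: [0.707, 0.707, 0.0, 0.0]
force: [-1.1, -0.4, 1.8]
grip_width: 0.0394
grip_force: 25.0
```

Emit:
{"name": "play_rows", "arguments": {
  "motion": [
    [30,[0,0,0],[0,0,0]],
    [30,[0,0,0],[0,0,0]],
    [30,[0,0,0],[0,0,0]]
  ]
}}

```text
time_s: 7.08
eef_pos: [0.6371, -0.062, 0.1746]
orientation: [0.707, 0.707, 0.0, 0.0]
force: [-1.1, -0.8, 3.9]
grip_width: 0.0395
grip_force: 25.0
```

Emit:
{"name": "play_rows", "arguments": {
  "motion": [
    [50,[0,0,0],[0,0,0]],
    [50,[0,0,0],[0,0,0]],
    [50,[0,0,-0.0038],[0,0,0]],
    [50,[0,0,-0.0038],[0,0,0]],
    [30,[0,0,-0.0038],[0,0,0]],
    [30,[0,0,-0.0038],[0,0,0]],
    [30,[0,0,-0.0038],[0,0,0]],
    [30,[0,0,-0.0038],[0,0,0]],
    [30,[0,0,-0.0038],[0,0,0]]
  ]
}}

```text
time_s: 7.83
eef_pos: [0.6368, -0.0619, 0.1709]
orientation: [0.707, 0.707, -0.0, -0.0]
force: [0.4, 0.1, -2.7]
grip_width: 0.0392
grip_force: 25.0
```

Scaled: 55 mm / 800 = 0.0688, 45 mm / 800 = 0.0563.

Emit:
{"name": "play_rows", "arguments": {
  "motion": [
    [30,[0,0,0.01],[0,0,0]],
    [30,[0,0,0.0313],[0,0,0]],
    [30,[0,0,0.0563],[0,0,0]],
    [30,[0,0,0.0688],[0,0,0]],
    [30,[0,0,0.0688],[0,0,0]]
  ]
}}

```text
time_s: 8.25
eef_pos: [0.6388, -0.0624, 0.2301]
orientation: [0.707, 0.707, 0.001, 0.003]
force: [0.5, 0.6, -1.9]
grip_width: 0.0388
grip_force: 25.0
```

```bash
python3 - <<'E'
from h import *
p,d=snapshot("side");cv2.imwrite("pics/s1.png",p[60:280,150:400,::-1])
P=cloud("side",d).reshape(-1,3)
q=P[(np.hypot(P[:,0]-.637,P[:,1]+.062)<.05)&(P[:,2]>.04)&(P[:,2]<.16)]
for z in np.arange(.04,.16,.02):
    s=q[(q[:,2]>z)&(q[:,2]<z+.02)];
    if len(s)>10: print(round(z,2),np.round(s.mean(0),3),np.round(s.min(0),3),np.round(s.max(0),3))
E
```

```text
0.06 [ 0.663 -0.087  0.075] [ 0.621 -0.104  0.069] [ 0.681 -0.042  0.08 ]
0.08 [ 0.663 -0.086  0.09 ] [ 0.622 -0.104  0.08 ] [ 0.681 -0.044  0.1  ]
0.1 [ 0.663 -0.087  0.11 ] [ 0.622 -0.105  0.1  ] [ 0.681 -0.045  0.12 ]
0.12 [ 0.663 -0.086  0.13 ] [ 0.623 -0.103  0.12 ] [ 0.681 -0.041  0.14 ]
0.14 [ 0.663 -0.086  0.15 ] [ 0.613 -0.104  0.14 ] [ 0.68  -0.043  0.16 ]
```

View pics/s1.png

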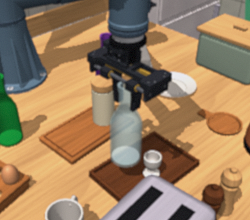

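The crop shows the bottle hanging upright at (126,140) and the cup still standing at (152,163).

Scaled: -197 mm / 800 = -0.2463, -194 mm / 800 = -0.2425.

Emit:
{"name": "play_rows", "arguments": {
  "motion": [
    [30,[-0.0188,-0.0013,0],[0,0,0]],
    [30,[-0.05,-0.0038,0],[0,0,0]],
    [30,[-0.0875,-0.0063,0],[0,0,0]],
    [30,[-0.125,-0.0088,0],[0,0,0]],
    [30,[-0.1625,-0.0113,0],[0,0,0]],
    [30,[-0.2,-0.0138,0],[0,0,0]],
    [30,[-0.2275,-0.0163,0],[0,0,0]],
    [30,[-0.2425,-0.0163,0],[0,0,0]],
    [30,[-0.2463,-0.0163,0],[0,0,0]],
    [30,[-0.2463,-0.0163,0],[0,0,0]]
  ]
}}

```text
time_s: 9.13
eef_pos: [0.4393, -0.0749, 0.2257]
orientation: [0.707, 0.707, -0.0, -0.0]
force: [0.7, 0.0, -1.7]
grip_width: 0.0387
grip_force: 25.0
```

Scaled: -43 mm / 800 = -0.0538, -41 mm / 800 = -0.0513.

Emit:
{"name": "play_rows", "arguments": {
  "motion": [
    [30,[0,0,-0.0188],[0,0,0]],
    [30,[0,0,-0.035],[0,0,0]],
    [30,[0,0,-0.045],[0,0,0]],
    [30,[0,0,-0.0513],[0,0,0]],
    [30,[0,0,-0.0538],[0,0,0]],
    [30,[0,0,-0.0538],[0,0,0]]
  ]
}}

```text
time_s: 9.63
eef_pos: [0.4401, -0.0749, 0.1828]
orientation: [0.707, 0.707, -0.0, -0.001]
force: [-0.6, -0.4, -1.8]
grip_width: 0.0386
grip_force: 25.0
```

Scaled: -1.6 mm / 800 = -0.002, -1 mm / 800 = -0.0013.

Emit:
{"name": "play_rows", "arguments": {
  "motion": [
    [30,[0,0,-0.0013],[0,0,0]],
    [30,[0,0,-0.002],[0,0,0]],
    [30,[0,0,-0.002],[0,0,0]]
  ]
}}

```text
time_s: 9.88
eef_pos: [0.4403, -0.0751, 0.1821]
orientation: [0.707, 0.707, 0.0, 0.0]
force: [0.2, 0.3, -2.5]
grip_width: 0.039
grip_force: 25.0
```

Scaled: -1 mm / 800 = -0.0013.

Emit:
{"name": "play_rows", "arguments": {
  "motion": [
    [30,[0,0,-0.0013],[0,0,0]],
    [30,[0,0,-0.0013],[0,0,0]],
    [30,[0,0,-0.0013],[0,0,0]]
  ]
}}

```text
time_s: 10.13
eef_pos: [0.4401, -0.0751, 0.1809]
orientation: [0.707, 0.707, 0.0, 0.0]
force: [-0.5, 0.3, -1.4]
grip_width: 0.0389
grip_force: 25.0
```

Scaled: -1 mm / 800 = -0.0013.

Emit:
{"name": "play_rows", "arguments": {
  "motion": [
    [30,[0,0,-0.0013],[0,0,0]],
    [30,[0,0,-0.0013],[0,0,0]],
    [30,[0,0,-0.0013],[0,0,0]]
  ]
}}

```text
time_s: 10.38
eef_pos: [0.4407, -0.0755, 0.1807]
orientation: [0.707, 0.707, 0.0, 0.001]
force: [-0.5, -0.7, 5.3]
grip_width: 0.0388
grip_force: 25.0
```

Emit:
{"name": "play_rows", "arguments": {
  "motion": [
    [70,[0,0,0.0004],[0,0,0]],
    [70,[0,0,0.0004],[0,0,0]],
    [70,[0,0,0.0004],[0,0,0]],
    [70,[0,0,0.0004],[0,0,0]],
    [70,[0,0,0.0188],[0,0,0]],
    [70,[0,0,0.0563],[0,0,0]],
    [70,[0,0,0.0813],[0,0,0]],
    [70,[0,0,0.0813],[0,0,0]]
  ]
}}

```text
time_s: 11.05
eef_pos: [0.4421, -0.0759, 0.2488]
orientation: [0.707, 0.707, 0.001, 0.003]
force: [-0.3, -0.3, 0.6]
grip_width: 0.0699
grip_force: 0.0
```

```bash
python3 - <<'E'
from h import *
for n in("scene","side"):
    P=cloud(n,np.load(f"pics/{n}0.npy")).reshape(-1,3)
    q=P[(P[:,0]>.71)&(P[:,0]<.95)&(P[:,1]>-.25)&(P[:,1]<.12)&(P[:,2]>.04)&(P[:,2]<.4)]
    i=q[:,0].argsort()[:3];print(n,np.round(q[i],3).tolist())
    q=q[(q[:,1]>-.1)];i=q[:,0].argsort()[:3];print(np.round(q[i],3).tolist())
E
```

```text
scene [[0.71, -0.02, 0.055], [0.711, -0.016, 0.058], [0.711, -0.007, 0.067]]
[[0.71, -0.02, 0.055], [0.711, -0.016, 0.058], [0.711, -0.007, 0.067]]
side [[0.71, -0.022, 0.06], [0.71, -0.016, 0.07], [0.71, -0.015, 0.063]]
[[0.71, -0.022, 0.06], [0.71, -0.016, 0.07], [0.71, -0.015, 0.063]]
```

Scaled: 248 mm / 800 = 0.31, 240 mm / 800 = 0.3.

Emit:
{"name": "play_rows", "arguments": {
  "motion": [
    [70,[0.0375,0.01,0],[0,0,0]],
    [70,[0.0813,0.02,0],[0,0,0]],
    [70,[0.125,0.0325,0],[0,0,0]],
    [70,[0.1688,0.045,0],[0,0,0]],
    [70,[0.2188,0.0575,0],[0,0,0]],
    [70,[0.2688,0.07,0],[0,0,0]],
    [70,[0.3,0.0788,0],[0,0,0]],
    [70,[0.31,0.0813,0],[0,0,0]],
    [70,[0.31,0.0813,0],[0,0,0]]
  ]
}}

```text
time_s: 11.8
eef_pos: [0.6884, -0.0094, 0.2425]
orientation: [0.707, 0.708, -0.001, -0.001]
force: [-0.4, 0.9, 1.0]
grip_width: 0.0699
grip_force: 0.0
```

```bash
python3 - <<'E'
from h import *
f=lambda a:np.round(np.array(a)*1000).astype(int).tolist()
for n in("scene","side"):
    P=cloud(n,np.load(f"pics/{n}0.npy")).reshape(-1,3)
    q=P[(P[:,0]>.72)&(P[:,0]<.95)&(P[:,1]>-.08)&(P[:,1]<.08)&(P[:,2]>.04)&(P[:,2]<.4)]
    i=q[:,0].argsort()[:3];print(n,f(q[i]))
c=cam("wrist");p,d=snapshot("wrist")
v,u=np.mgrid[:384,:512];O,D=rays("wrist",np.c_[u.ravel(),v.ravel()],c)
P=O+D*(d.ravel()/(D@c[1].T)[:,2])[:,None]
q=P[(np.hypot(P[:,0]-.689,P[:,1]+.011)<.035)&(P[:,2]>.062)&(P[:,2]<.078)]
print(len(q),f(q.mean(0)),f(np.hstack(cv2.minEnclosingCircle(q[:,:2].astype(np.float32)))))
E
```

```text
scene [[859, 33, 114], [861, -28, 105], [862, 34, 120]]
side [[859, -44, 111], [859, 26, 113], [860, -48, 108]]
580 [687, -13, 70] [687, -12, 23]
```

Emit:
{"name": "play_rows", "arguments": {
  "motion": [
    [70,[0,-0.0025,-0.0438],[0,0,0]],
    [70,[0,-0.0025,-0.0938],[0,0,0]],
    [70,[0,-0.0025,-0.1438],[0,0,0]],
    [70,[0,-0.0025,-0.1875],[0,0,0]],
    [70,[0,-0.0025,-0.225],[0,0,0]],
    [70,[0,-0.0025,-0.2463],[0,0,0]],
    [70,[0,-0.0025,-0.25],[0,0,0]],
    [70,[0,-0.0025,-0.25],[0,0,0]],
    [38,[0,-0.0025,-0.25],[0,0,0]],
    [38,[0,-0.0025,-0.25],[0,0,0]]
  ],
  "force": 15
}}

```text
time_s: 12.68
eef_pos: [0.6893, -0.0125, 0.0474]
orientation: [0.707, 0.707, 0.001, 0.002]
force: [0.3, 0.4, 1.2]
grip_width: 0.0589
grip_force: 0.0
```

Emit:
{"name": "play_rows", "arguments": {
  "motion": [
    [38,[0,0,0],[0,0,0]],
    [38,[0,0,0],[0,0,0]],
    [38,[0,0,0],[0,0,0]],
    [38,[0,0,0],[0,0,0]]
  ]
}}

```text
time_s: 13.02
eef_pos: [0.689, -0.0122, 0.0466]
orientation: [0.707, 0.707, 0.001, 0.001]
force: [-2.4, -0.2, 6.2]
grip_width: 0.0453
grip_force: 15.0
```

Emit:
{"name": "play_rows", "arguments": {
  "motion": [
    [38,[0,0,0.015],[0,0,0]],
    [38,[0,0,0.0438],[0,0,0]],
    [38,[-0.01,0.015,0.0775],[0,0,0]],
    [38,[-0.03,0.0463,0.0975],[0,0,0]],
    [38,[-0.0525,0.0813,0.1],[0,0,0]],
    [38,[-0.0775,0.1213,0.1],[0,0,0]],
    [38,[-0.1025,0.1613,0.1],[0,0,0]],
    [38,[-0.1275,0.2013,0.1],[0,0,0]],
    [38,[-0.1525,0.2413,0.1],[0,0,0]],
    [38,[-0.1775,0.28,0.1],[0,0,0]]
  ]
}}

```text
time_s: 13.85
eef_pos: [0.5448, 0.2135, 0.1255]
orientation: [0.707, 0.707, 0.0, 0.0]
force: [0.4, 0.9, -0.8]
grip_width: 0.0461
grip_force: 15.0
```

Scaled: 148 mm / 800 = 0.185, 146 mm / 800 = 0.1825.

Emit:
{"name": "play_rows", "arguments": {
  "motion": [
    [38,[-0.025,0.04,0],[0,0,0]],
    [38,[-0.05,0.08,0],[0,0,0]],
    [38,[-0.075,0.1175,0],[0,0,0]],
    [38,[-0.095,0.1488,0],[0,0,0]],
    [38,[-0.1088,0.1713,0],[0,0,0]],
    [38,[-0.1163,0.1825,0],[0,0,0]],
    [38,[-0.1175,0.185,0],[0,0,0]],
    [38,[-0.1175,0.185,0],[0,0,0]]
  ]
}}

```text
time_s: 14.52
eef_pos: [0.4521, 0.3602, 0.125]
orientation: [0.707, 0.708, 0.0, 0.0]
force: [-0.1, -0.4, -0.2]
grip_width: 0.0456
grip_force: 15.0
```

Scaled: -80 mm / 800 = -0.1, -79 mm / 800 = -0.0988.

Emit:
{"name": "play_rows", "arguments": {
  "motion": [
    [38,[0,0,-0.025],[0,0,0]],
    [38,[0,0,-0.0563],[0,0,0]],
    [38,[0,0,-0.08],[0,0,0]],
    [38,[0,0,-0.0925],[0,0,0]],
    [38,[0,0,-0.0975],[0,0,0]],
    [38,[0,0,-0.0988],[0,0,0]],
    [38,[0,0,-0.1],[0,0,0]],
    [38,[0,0,-0.1],[0,0,0]]
  ]
}}

```text
time_s: 15.18
eef_pos: [0.4531, 0.3602, 0.0458]
orientation: [0.707, 0.707, 0.001, 0.0]
force: [-0.7, 0.4, -1.5]
grip_width: 0.0461
grip_force: 15.0
```

Emit:
{"name": "play_rows", "arguments": {
  "motion": [
    [38,[0,0,-0.0013],[0,0,0]],
    [38,[0,0,-0.002],[0,0,0]],
    [38,[0,0,-0.002],[0,0,0]]
  ]
}}

```text
time_s: 15.43
eef_pos: [0.4523, 0.3602, 0.0436]
orientation: [0.707, 0.707, 0.0, 0.0]
force: [0.1, 0.3, 0.6]
grip_width: 0.0458
grip_force: 15.0
```

Scaled: -0.8 mm / 800 = -0.001.

Emit:
{"name": "play_rows", "arguments": {
  "motion": [
    [38,[0,0,-0.001],[0,0,0]],
    [38,[0,0,-0.001],[0,0,0]],
    [38,[0,0,-0.001],[0,0,0]]
  ]
}}

```text
time_s: 15.68
eef_pos: [0.4524, 0.3604, 0.0436]
orientation: [0.707, 0.707, 0.001, 0.0]
force: [-1.9, -1.0, 6.8]
grip_width: 0.0457
grip_force: 15.0
```

Scaled: 165 mm / 800 = 0.2063, 130 mm / 800 = 0.1625.

Emit:
{"name": "play_rows", "arguments": {
  "motion": [
    [70,[0,0,0.0005],[0,0,0]],
    [70,[0,0,0.0005],[0,0,0]],
    [70,[0,0,0.0005],[0,0,0]],
    [70,[0,0,0.0005],[0,0,0]],
    [70,[0,0,0.0188],[0,0,0]],
    [70,[0,0,0.0625],[0,0,0]],
    [70,[0,0,0.1125],[0,0,0]],
    [70,[0,0,0.1625],[0,0,0]],
    [70,[0,0,0.2063],[0,0,0]],
    [70,[0,0,0.2063],[0,0,0]]
  ]
}}

```text
time_s: 16.52
eef_pos: [0.4559, 0.3621, 0.2159]
orientation: [0.707, 0.707, 0.006, 0.002]
force: [1.0, 0.2, 0.7]
grip_width: 0.0702
grip_force: 0.0
```

```bash
cat >> h.py <<'E'
def wcloud():
    c=cam("wrist");p,d=snapshot("wrist")
    v,u=np.mgrid[:384,:512];O,D=rays("wrist",np.c_[u.ravel(),v.ravel()],c)
    return p,(O+D*(d.ravel()/(D@c[1].T)[:,2])[:,None])
def blob(P,c,r,z0,z1):
    q=P[(np.hypot(P[:,0]-c[0],P[:,1]-c[1])<r)&(P[:,2]>z0)&(P[:,2]<z1)]
    if len(q)<5: return len(q)
    return len(q),np.round(q.mean(0)*1000).tolist(),np.round(np.hstack(cv2.minEnclosingCircle(q[:,:2].astype(np.float32)))*1000).tolist()
E
python3 - <<'E'
from h import *
print(get_obs()["eef_pos"])
p,P=wcloud();cv2.imwrite("pics/w3.png",p[...,::-1])
print("cup",blob(P,(.452,.36),.04,.058,.075),"plate",blob(P,(.452,.36),.09,.012,.022))
for n in("scene","side"):
    a,d=snapshot(n);Q=cloud(n,d).reshape(-1,3);print(n,"cup",blob(Q,(.452,.36),.04,.058,.075),"bottle",blob(Q,(.44,-.075),.04,.224,.24),"can",blob(Q,(.437,.046),.05,.15,.165))
E
```

```text
[0.45589569 0.36212508 0.21593474]
cup (678, [451.0, 360.0, 67.0], [451.0, 360.0, 23.0]) plate (7210, [451.0, 363.0, 16.0], [451.0, 361.0, 85.0])
scene cup (116, [454.0, 359.0, 64.0], [453.0, 359.0, 23.0]) bottle (99, [443.0, -75.0, 230.0], [442.0, -75.0, 23.0]) can (290, [443.0, 47.0, 158.0], [439.0, 44.0, 35.0])
side cup (70, [454.0, 357.0, 64.0], [454.0, 358.0, 26.0]) bottle (139, [444.0, -79.0, 231.0], [443.0, -78.0, 23.0]) can (286, [443.0, 39.0, 158.0], [439.0, 44.0, 36.0])
```

View pics/w3.png

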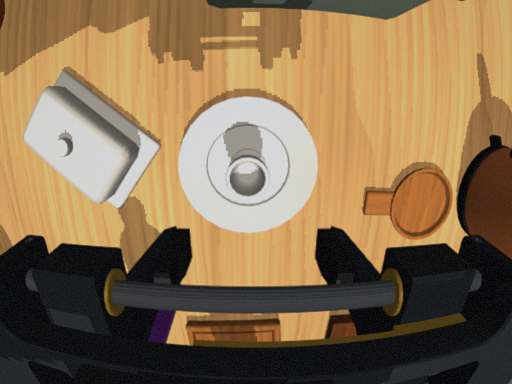

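The wrist picture shows the cup standing in the middle of the plate at (247,177), with the plate centred at (247,163).

Scaled: -340 mm / 800 = -0.425, -300 mm / 800 = -0.375.

Emit:
{"name": "play_rows", "arguments": {
  "motion": [
    [70,[0,0,0.05],[0,0,0]],
    [70,[0.0013,-0.025,0.0938],[0,0,0]],
    [70,[0.0038,-0.075,0.1],[0,0,0]],
    [70,[0.005,-0.125,0.1],[0,0,0]],
    [70,[0.0075,-0.175,0.1],[0,0,0]],
    [70,[0.0088,-0.225,0.1],[0,0,0]],
    [70,[0.0113,-0.275,0.1],[0,0,0]],
    [70,[0.0125,-0.325,0.1],[0,0,0]],
    [70,[0.015,-0.375,0.1],[0,0,0]],
    [70,[0.0163,-0.425,0.1],[0,0,0]]
  ]
}}

```text
time_s: 17.5
eef_pos: [0.4637, 0.0184, 0.285]
orientation: [0.707, 0.707, -0.001, -0.002]
force: [1.1, 0.3, 0.2]
grip_width: 0.0702
grip_force: 0.0
```

Scaled: -325 mm / 800 = -0.4063, -310 mm / 800 = -0.3875.

Emit:
{"name": "play_rows", "arguments": {
  "motion": [
    [70,[0.0025,-0.05,0],[0,0,0]],
    [70,[0.0038,-0.1,0],[0,0,0]],
    [70,[0.0063,-0.15,0],[0,0,0]],
    [70,[0.0075,-0.2,0],[0,0,0]],
    [70,[0.01,-0.25,0],[0,0,0]],
    [70,[0.0113,-0.3,0],[0,0,0]],
    [70,[0.0125,-0.35,0],[0,0,0]],
    [70,[0.015,-0.3875,0],[0,0,0]],
    [70,[0.015,-0.4063,0],[0,0,0]],
    [70,[0.015,-0.4063,0],[0,0,0]]
  ]
}}

```text
time_s: 18.33
eef_pos: [0.4758, -0.3073, 0.2845]
orientation: [0.708, 0.706, -0.0, -0.002]
force: [0.2, 0.5, -1.1]
grip_width: 0.07
grip_force: 0.0
```

```bash
python3 - <<'E'
from h import *
print(get_obs()["eef_pos"],get_obs()["orientation"])
p,P=wcloud();cv2.imwrite("pics/w4.png",p[...,::-1])
print("egg",blob(P,(.477,-.305),.035,.044,.1),blob(P,(.477,-.305),.035,.07,.1),"rack",blob(P,(.455,-.338),.1,.03,.038))
E
```

```text
[ 0.47581136 -0.30728723  0.28450502] [ 7.08238617e-01  7.05969963e-01 -2.80167746e-04 -2.09616434e-03]
egg (909, [474.0, -300.0, 73.0], [474.0, -303.0, 22.0]) (632, [474.0, -302.0, 78.0], [474.0, -304.0, 18.0]) rack (4878, [450.0, -336.0, 35.0], [452.0, -337.0, 84.0])
```

View pics/w4.png

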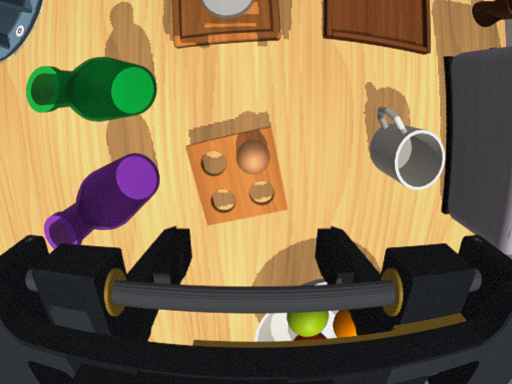

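The wrist picture shows the egg at (253,156) in the rack, with the mug at (405,155) and the decoy bottles clear of the descent.

Scaled: -244 mm / 800 = -0.305, 2.5 mm / 800 = 0.0031.

Emit:
{"name": "play_rows", "arguments": {
  "motion": [
    [70,[0,0.0031,-0.05],[0,0,0]],
    [70,[0,0.0031,-0.1],[0,0,0]],
    [70,[0,0.0031,-0.15],[0,0,0]],
    [70,[0,0.0031,-0.2],[0,0,0]],
    [70,[0,0.0031,-0.2438],[0,0,0]],
    [70,[0,0.0031,-0.2813],[0,0,0]],
    [70,[0,0.0031,-0.3],[0,0,0]],
    [70,[0,0.0031,-0.305],[0,0,0]],
    [70,[0,0.0031,-0.305],[0,0,0]],
    [70,[0,0.0031,-0.305],[0,0,0]]
  ],
  "force": 8
}}

```text
time_s: 19.22
eef_pos: [0.4777, -0.3018, 0.0441]
orientation: [0.707, 0.708, 0.0, 0.0]
force: [0.1, 0.4, -0.1]
grip_width: 0.0699
grip_force: 0.0
```

Emit:
{"name": "play_rows", "arguments": {
  "motion": [
    [36,[0,0,0],[0,0,0]],
    [36,[0,0,0],[0,0,0]],
    [36,[0,0,0],[0,0,0]],
    [36,[0,0,0],[0,0,0]],
    [36,[0,0,0],[0,0,0]],
    [36,[0,0,0],[0,0,0]]
  ]
}}

```text
time_s: 19.72
eef_pos: [0.4748, -0.3028, 0.0439]
orientation: [0.707, 0.707, -0.002, -0.002]
force: [-10.4, -0.9, 7.7]
grip_width: 0.0436
grip_force: 8.0
```

Scaled: -3 mm / 800 = -0.0038, -2 mm / 800 = -0.0025.

Emit:
{"name": "play_rows", "arguments": {
  "motion": [
    [60,[0,0,0],[0,0,0]],
    [60,[0,0,0],[0,0,0]],
    [60,[-0.0038,-0.0025,-0.0038],[0,0,0]],
    [60,[-0.0038,-0.0025,-0.0038],[0,0,0]],
    [60,[-0.0038,-0.0025,-0.0038],[0,0,0]],
    [36,[-0.0038,-0.0025,-0.0038],[0,0,0]],
    [36,[-0.0038,-0.0025,-0.0038],[0,0,0]],
    [36,[-0.0038,-0.0025,-0.0038],[0,0,0]],
    [36,[-0.0038,-0.0025,-0.0038],[0,0,0]],
    [36,[-0.0038,-0.0025,-0.0038],[0,0,0]]
  ]
}}

```text
time_s: 20.55
eef_pos: [0.4743, -0.3045, 0.0405]
orientation: [0.707, 0.707, 0.0, 0.0]
force: [1.4, 0.9, 0.6]
grip_width: 0.0436
grip_force: 8.0
```

Scaled: 248 mm / 800 = 0.31, 225 mm / 800 = 0.2813.

Emit:
{"name": "play_rows", "arguments": {
  "motion": [
    [36,[0,0,0.01],[0,0,0]],
    [36,[0,0,0.0313],[0,0,0]],
    [36,[0,0,0.0625],[0,0,0]],
    [36,[0,0,0.0975],[0,0,0]],
    [36,[0,0,0.135],[0,0,0]],
    [36,[0,0,0.1725],[0,0,0]],
    [36,[0,0,0.21],[0,0,0]],
    [36,[0,0,0.2475],[0,0,0]],
    [36,[0,0,0.2813],[0,0,0]],
    [36,[0,0,0.31],[0,0,0]]
  ]
}}

```text
time_s: 21.38
eef_pos: [0.474, -0.3045, 0.2912]
orientation: [0.707, 0.707, -0.0, 0.001]
force: [0.1, 0.2, 0.3]
grip_width: 0.0434
grip_force: 8.0
```

Scaled: 280 mm / 800 = 0.35, 248 mm / 800 = 0.31.

Emit:
{"name": "play_rows", "arguments": {
  "motion": [
    [36,[0,0.0125,0],[0,0,0]],
    [36,[-0.0013,0.0375,0],[0,0,0]],
    [36,[-0.0025,0.075,0],[0,0,0]],
    [36,[-0.0038,0.1125,0],[0,0,0]],
    [36,[-0.005,0.15,0],[0,0,0]],
    [36,[-0.0063,0.19,0],[0,0,0]],
    [36,[-0.0075,0.23,0],[0,0,0]],
    [36,[-0.0088,0.27,0],[0,0,0]],
    [36,[-0.0113,0.31,0],[0,0,0]],
    [36,[-0.0125,0.35,0],[0,0,0]]
  ]
}}

```text
time_s: 22.22
eef_pos: [0.4627, -0.0225, 0.2874]
orientation: [0.707, 0.707, -0.0, -0.001]
force: [0.9, 0.9, -0.4]
grip_width: 0.0439
grip_force: 8.0
```

Scaled: 316 mm / 800 = 0.395, 288 mm / 800 = 0.36.

Emit:
{"name": "play_rows", "arguments": {
  "motion": [
    [36,[-0.0013,0.04,0],[0,0,0]],
    [36,[-0.0025,0.08,0],[0,0,0]],
    [36,[-0.0038,0.12,0],[0,0,0]],
    [36,[-0.0063,0.16,0],[0,0,0]],
    [36,[-0.0075,0.2,0],[0,0,0]],
    [36,[-0.0088,0.24,0],[0,0,0]],
    [36,[-0.01,0.28,0],[0,0,0]],
    [36,[-0.0125,0.32,0],[0,0,0]],
    [36,[-0.0138,0.36,0],[0,0,0]],
    [36,[-0.015,0.395,0],[0,0,0]]
  ]
}}

```text
time_s: 23.05
eef_pos: [0.4505, 0.2934, 0.2873]
orientation: [0.707, 0.708, -0.001, -0.0]
force: [-0.3, -0.9, -0.2]
grip_width: 0.0434
grip_force: 8.0
```

Scaled: 68 mm / 800 = 0.085, 66 mm / 800 = 0.0825.

Emit:
{"name": "play_rows", "arguments": {
  "motion": [
    [36,[0,0.0313,0],[0,0,0]],
    [36,[-0.0013,0.0563,0],[0,0,0]],
    [36,[-0.0013,0.0738,0],[0,0,0]],
    [36,[-0.0013,0.0825,0],[0,0,0]],
    [36,[-0.0013,0.085,0],[0,0,0]],
    [36,[-0.0013,0.085,0],[0,0,0]],
    [36,[-0.0013,0.085,0],[0,0,0]]
  ]
}}

```text
time_s: 23.63
eef_pos: [0.4511, 0.3586, 0.2881]
orientation: [0.707, 0.707, -0.0, 0.0]
force: [0.4, 0.2, -0.8]
grip_width: 0.0439
grip_force: 8.0
```

Scaled: -193 mm / 800 = -0.2413, 1.3 mm / 800 = 0.0016.

Emit:
{"name": "play_rows", "arguments": {
  "motion": [
    [36,[0.0016,0.0019,-0.025],[0,0,0]],
    [36,[0.0016,0.0019,-0.0625],[0,0,0]],
    [36,[0.0016,0.0019,-0.1],[0,0,0]],
    [36,[0.0016,0.0019,-0.1375],[0,0,0]],
    [36,[0.0016,0.0019,-0.175],[0,0,0]],
    [36,[0.0016,0.0019,-0.2063],[0,0,0]],
    [36,[0.0016,0.0019,-0.2288],[0,0,0]],
    [36,[0.0016,0.0019,-0.24],[0,0,0]],
    [36,[0.0016,0.0019,-0.2413],[0,0,0]],
    [36,[0.0016,0.0019,-0.2413],[0,0,0]]
  ]
}}

```text
time_s: 24.47
eef_pos: [0.4527, 0.3605, 0.0956]
orientation: [0.707, 0.707, -0.0, 0.0]
force: [0.1, -0.5, -1.1]
grip_width: 0.0437
grip_force: 8.0
```

```bash
python3 - <<'E'
from h import *
print(get_obs()["eef_pos"])
a=[]
for n,(u,v) in(("scene",(365,235)),("side",(323,125))):
    p,d=snapshot(n);a.append(cv2.resize(p[v-50:v+50,u-50:u+50,::-1],(400,400),interpolation=2))
    Q=cloud(n,d).reshape(-1,3);print(n,"egg",blob(Q,(.452,.36),.045,.072,.09),"cup",blob(Q,(.452,.36),.04,.05,.069))
cv2.imwrite("pics/e1.png",np.hstack(a))
E
```

```text
[0.45273083 0.36051924 0.095638  ]
scene egg 0 cup (135, [461.0, 362.0, 60.0], [454.0, 359.0, 23.0])
side egg 4 cup (111, [455.0, 357.0, 60.0], [454.0, 358.0, 25.0])
```

View pics/e1.png

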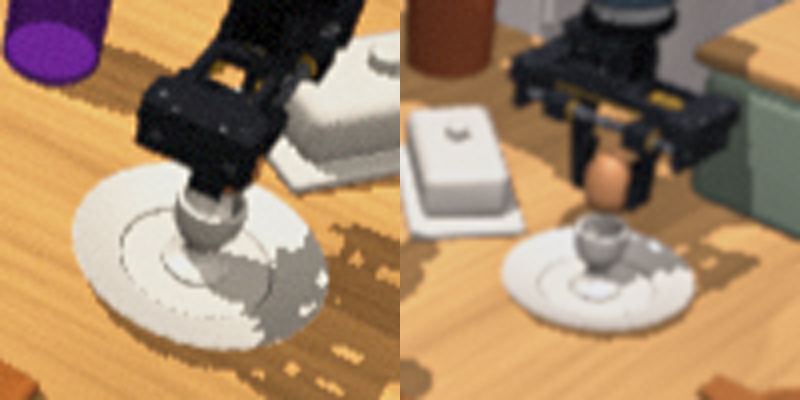

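The side half of the crop shows the egg upright in the fingers at (605,182), straight above the cup at (602,235).

Scaled: -23 mm / 800 = -0.0288, -22 mm / 800 = -0.0275.

Emit:
{"name": "play_rows", "arguments": {
  "motion": [
    [36,[0,0,-0.0075],[0,0,0]],
    [36,[0,0,-0.0163],[0,0,0]],
    [36,[0,0,-0.0225],[0,0,0]],
    [36,[0,0,-0.0263],[0,0,0]],
    [36,[0,0,-0.0275],[0,0,0]],
    [36,[0,0,-0.0288],[0,0,0]],
    [36,[0,0,-0.0288],[0,0,0]]
  ]
}}

```text
time_s: 25.15
eef_pos: [0.4525, 0.3611, 0.0725]
orientation: [0.707, 0.707, 0.0, 0.0]
force: [0.1, -0.7, 0.3]
grip_width: 0.0435
grip_force: 8.0
```

Scaled: -1 mm / 800 = -0.0013, -0.7 mm / 800 = -0.0009.

Emit:
{"name": "play_rows", "arguments": {
  "motion": [
    [36,[0,0,-0.0009],[0,0,0]],
    [36,[0,0,-0.0013],[0,0,0]],
    [36,[0,0,-0.0013],[0,0,0]]
  ]
}}

```text
time_s: 25.4
eef_pos: [0.4528, 0.3613, 0.0722]
orientation: [0.707, 0.707, 0.001, 0.0]
force: [-1.2, -1.2, 5.3]
grip_width: 0.0437
grip_force: 8.0
```

Scaled: -0.8 mm / 800 = -0.001, 0.5 mm / 800 = 0.0006.

Emit:
{"name": "play_rows", "arguments": {
  "motion": [
    [36,[0,-0.001,0.0006],[0,0,0]],
    [36,[0,-0.001,0.0004],[0,0,0]],
    [36,[0,-0.001,-0.0004],[0,0,0]],
    [36,[0,-0.001,-0.0004],[0,0,0]]
  ]
}}

```text
time_s: 25.73
eef_pos: [0.4528, 0.3605, 0.0719]
orientation: [0.707, 0.707, 0.001, 0.0]
force: [-1.4, -0.9, 6.3]
grip_width: 0.0433
grip_force: 8.0
```

Seated; open slowly and rise.

Scaled: 130 mm / 800 = 0.1625, 90 mm / 800 = 0.1125.

Emit:
{"name": "play_rows", "arguments": {
  "motion": [
    [44,[0,0,0.0003],[0,0,0]],
    [46,[0,0,0.0004],[0,0,0]],
    [50,[0,0,0.0004],[0,0,0]],
    [60,[0,0,0.0004],[0,0,0]],
    [70,[0,0,0.0004],[0,0,0]],
    [70,[0,0,0.0075],[0,0,0]],
    [70,[0,0,0.025],[0,0,0]],
    [70,[0,0,0.0625],[0,0,0]],
    [70,[0,0,0.1125],[0,0,0]],
    [70,[0,0,0.1625],[0,0,0]]
  ]
}}

```text
time_s: 26.57
eef_pos: [0.4514, 0.3597, 0.2017]
orientation: [0.707, 0.707, -0.001, -0.0]
force: [0.8, 0.5, 0.4]
grip_width: 0.07
grip_force: 0.0
```

```bash
python3 - <<'E'
from h import *
print(get_obs()["eef_pos"])
p,P=wcloud()
print("wrist egg",blob(P,(.452,.36),.045,.07,.13))
a=[]
for n,(u,v) in(("scene",(365,235)),("side",(323,125))):
    p,d=snapshot(n);a.append(cv2.resize(p[v-50:v+50,u-50:u+50,::-1],(400,400),interpolation=2))
    Q=cloud(n,d).reshape(-1,3);print(n,"egg",blob(Q,(.452,.36),.045,.075,.125),blob(Q,(.452,.36),.045,.105,.125))
cv2.imwrite("pics/e2.png",np.hstack(a))
E
```

```text
[0.45139461 0.35972102 0.20167408]
wrist egg (1858, [451.0, 366.0, 104.0], [451.0, 361.0, 22.0])
scene egg (260, [462.0, 361.0, 96.0], [453.0, 359.0, 22.0]) (65, [455.0, 359.0, 109.0], [455.0, 357.0, 15.0])
side egg (143, [460.0, 348.0, 94.0], [455.0, 354.0, 21.0]) (28, [455.0, 352.0, 110.0], [454.0, 355.0, 14.0])
```

View pics/e2.png

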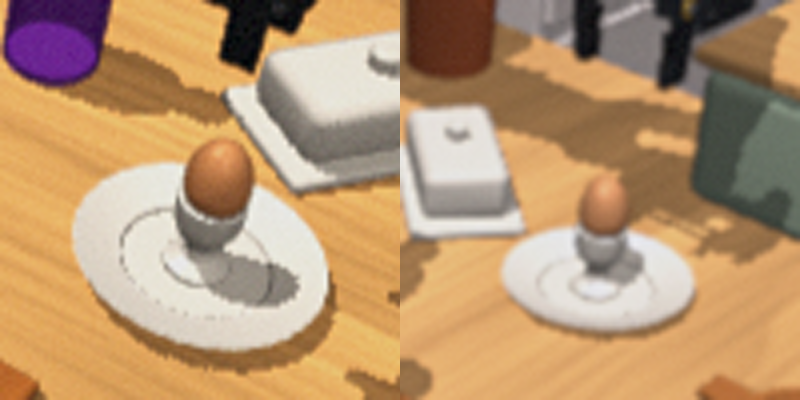

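Egg seated upright in the cup at the plate's centre in both halves. Next: bottle.

Scaled: -320 mm / 800 = -0.4, -280 mm / 800 = -0.35.

Emit:
{"name": "play_rows", "arguments": {
  "motion": [
    [70,[0,0,0.0438],[0,0,0]],
    [70,[0,-0.0063,0.075],[0,0,0]],
    [70,[-0.0013,-0.05,0.0813],[0,0,0]],
    [70,[-0.0025,-0.1,0.0813],[0,0,0]],
    [70,[-0.0038,-0.15,0.0813],[0,0,0]],
    [70,[-0.005,-0.2,0.0813],[0,0,0]],
    [70,[-0.0063,-0.25,0.0813],[0,0,0]],
    [70,[-0.0075,-0.3,0.0813],[0,0,0]],
    [70,[-0.0088,-0.35,0.0813],[0,0,0]],
    [70,[-0.01,-0.4,0.0813],[0,0,0]]
  ]
}}

```text
time_s: 27.55
eef_pos: [0.443, 0.0387, 0.2646]
orientation: [0.707, 0.707, -0.001, -0.001]
force: [-0.3, -0.7, 0.2]
grip_width: 0.07
grip_force: 0.0
```

Scaled: -115 mm / 800 = -0.1438, -113 mm / 800 = -0.1413.

Emit:
{"name": "play_rows", "arguments": {
  "motion": [
    [70,[-0.0013,-0.05,0],[0,0,0]],
    [70,[-0.0025,-0.0938,0],[0,0,0]],
    [70,[-0.0038,-0.125,0],[0,0,0]],
    [70,[-0.0038,-0.1413,0],[0,0,0]],
    [70,[-0.0038,-0.1438,0],[0,0,0]],
    [70,[-0.0038,-0.1438,0],[0,0,0]],
    [70,[-0.0038,-0.1438,0],[0,0,0]]
  ]
}}

```text
time_s: 28.13
eef_pos: [0.4409, -0.074, 0.2652]
orientation: [0.707, 0.707, -0.0, -0.001]
force: [-0.9, 0.8, -0.3]
grip_width: 0.0699
grip_force: 0.0
```

Scaled: -84 mm / 800 = -0.105, -77 mm / 800 = -0.0963.

Emit:
{"name": "play_rows", "arguments": {
  "motion": [
    [70,[0,-0.0016,-0.0375],[0,0,0]],
    [70,[0,-0.0016,-0.0725],[0,0,0]],
    [70,[0,-0.0016,-0.0963],[0,0,0]],
    [70,[0,-0.0016,-0.105],[0,0,0]],
    [70,[0,-0.0016,-0.105],[0,0,0]],
    [30,[0,-0.0016,-0.105],[0,0,0]],
    [30,[0,-0.0016,-0.105],[0,0,0]],
    [30,[0,-0.0016,-0.105],[0,0,0]],
    [30,[0,-0.0016,-0.105],[0,0,0]],
    [30,[0,-0.0016,-0.105],[0,0,0]]
  ],
  "force": 25
}}

```text
time_s: 28.97
eef_pos: [0.4418, -0.0763, 0.1829]
orientation: [0.707, 0.707, 0.0, 0.001]
force: [-1.0, -0.4, 4.6]
grip_width: 0.0393
grip_force: 25.1
```

Emit:
{"name": "play_rows", "arguments": {
  "motion": [
    [30,[0,0,0],[0,0,0]],
    [30,[0,0,0],[0,0,0]],
    [30,[0,0,0],[0,0,0]]
  ]
}}

```text
time_s: 29.22
eef_pos: [0.4418, -0.0765, 0.1829]
orientation: [0.707, 0.707, 0.0, 0.001]
force: [-1.9, 0.8, 6.0]
grip_width: 0.0391
grip_force: 25.0
```

Scaled: 185 mm / 800 = 0.2313, 165 mm / 800 = 0.2063.

Emit:
{"name": "play_rows", "arguments": {
  "motion": [
    [30,[0,0,0.01],[0,0,0]],
    [30,[0,0,0.0313],[0,0,0]],
    [30,[0,0,0.0525],[0,0,0]],
    [30,[0.0188,0.0013,0.06],[0,0,0]],
    [30,[0.05,0.0038,0.06],[0,0,0]],
    [30,[0.09,0.0063,0.06],[0,0,0]],
    [30,[0.1313,0.0088,0.06],[0,0,0]],
    [30,[0.1725,0.0125,0.06],[0,0,0]],
    [30,[0.2063,0.015,0.06],[0,0,0]],
    [30,[0.2313,0.0163,0.06],[0,0,0]]
  ]
}}

```text
time_s: 30.05
eef_pos: [0.628, -0.0626, 0.2293]
orientation: [0.707, 0.707, -0.0, -0.0]
force: [-0.2, 0.5, -1.7]
grip_width: 0.0395
grip_force: 25.0
```

Emit:
{"name": "play_rows", "arguments": {
  "motion": [
    [30,[0.01,0.0006,0],[0,0,0]],
    [30,[0.0125,0.0006,0],[0,0,0]],
    [30,[0.0125,0.0006,0],[0,0,0]],
    [30,[0.0125,0.0006,0],[0,0,0]]
  ]
}}

```text
time_s: 30.38
eef_pos: [0.6352, -0.0626, 0.2297]
orientation: [0.707, 0.707, -0.0, -0.001]
force: [-0.1, 0.1, -1.5]
grip_width: 0.0391
grip_force: 25.0
```

Target about (637, −63, 173 at contact).

Scaled: -54 mm / 800 = -0.0675, -51 mm / 800 = -0.0638.

Emit:
{"name": "play_rows", "arguments": {
  "motion": [
    [30,[0.0013,-0.0004,-0.0188],[0,0,0]],
    [30,[0.0013,-0.0004,-0.04],[0,0,0]],
    [30,[0.0013,-0.0004,-0.0563],[0,0,0]],
    [30,[0.0013,-0.0004,-0.0638],[0,0,0]],
    [30,[0.0013,-0.0004,-0.0675],[0,0,0]],
    [30,[0.0013,-0.0004,-0.0675],[0,0,0]],
    [30,[0.0013,-0.0004,-0.0675],[0,0,0]]
  ]
}}

```text
time_s: 30.97
eef_pos: [0.6375, -0.063, 0.1767]
orientation: [0.707, 0.707, 0.0, 0.0]
force: [0.8, 0.1, -2.0]
grip_width: 0.0395
grip_force: 25.0
```

Emit:
{"name": "play_rows", "arguments": {
  "motion": [
    [30,[-0.0005,0,-0.0019],[0,0,0]],
    [30,[-0.0005,0,-0.0038],[0,0,0]],
    [30,[-0.0005,0,-0.0043],[0,0,0]],
    [30,[-0.0005,0,-0.0043],[0,0,0]]
  ]
}}

```text
time_s: 31.3
eef_pos: [0.6371, -0.0629, 0.1731]
orientation: [0.707, 0.707, 0.0, 0.0]
force: [-0.2, 0.4, -1.3]
grip_width: 0.0394
grip_force: 25.0
```

Scaled: -0.8 mm / 800 = -0.001.

Emit:
{"name": "play_rows", "arguments": {
  "motion": [
    [30,[0,0,-0.001],[0,0,0]],
    [30,[0,0,-0.001],[0,0,0]],
    [30,[0,0,-0.001],[0,0,0]]
  ]
}}

```text
time_s: 31.55
eef_pos: [0.6375, -0.0631, 0.173]
orientation: [0.707, 0.707, 0.0, 0.001]
force: [-1.7, 0.3, 5.4]
grip_width: 0.0395
grip_force: 25.0
```

Contact as expected. Release and go to the canister.

Scaled: 80 mm / 800 = 0.1, 75 mm / 800 = 0.0938.

Emit:
{"name": "play_rows", "arguments": {
  "motion": [
    [70,[0,0,0.0004],[0,0,0]],
    [70,[0,0,0.0004],[0,0,0]],
    [70,[0,0,0.0004],[0,0,0]],
    [70,[0,0,0.0004],[0,0,0]],
    [70,[0,0,0.0188],[0,0,0]],
    [88,[0,0,0.0563],[0,0,0]],
    [88,[0,0,0.0938],[0,0,0]],
    [88,[0,0,0.1],[0,0,0]]
  ]
}}

```text
time_s: 32.22
eef_pos: [0.6393, -0.0635, 0.2576]
orientation: [0.707, 0.707, 0.002, 0.004]
force: [0.6, 0.4, 0.9]
grip_width: 0.0868
grip_force: 0.0
```

Emit:
{"name": "play_rows", "arguments": {
  "motion": [
    [88,[-0.0375,0.02,0],[0,0,0]],
    [88,[-0.0813,0.045,0],[0,0,0]],
    [88,[-0.125,0.0688,0],[0,0,0]],
    [88,[-0.1688,0.0925,0],[0,0,0]],
    [88,[-0.2125,0.1163,0],[0,0,0]],
    [88,[-0.2413,0.1313,0],[0,0,0]],
    [88,[-0.25,0.1363,0],[0,0,0]],
    [88,[-0.25,0.1363,0],[0,0,0]],
    [88,[-0.25,0.1363,0],[0,0,0]]
  ]
}}

```text
time_s: 32.97
eef_pos: [0.4378, 0.0458, 0.2521]
orientation: [0.707, 0.707, 0.0, 0.001]
force: [-0.3, -0.6, 0.2]
grip_width: 0.0877
grip_force: 0.0
```

Scaled: -140 mm / 800 = -0.175, -130 mm / 800 = -0.1625.

Emit:
{"name": "play_rows", "arguments": {
  "motion": [
    [88,[0,0,-0.0438],[0,0,0]],
    [88,[0,0,-0.0875],[0,0,0]],
    [88,[0,0,-0.1313],[0,0,0]],
    [88,[0,0,-0.1625],[0,0,0]],
    [88,[0,0,-0.175],[0,0,0]],
    [88,[0,0,-0.175],[0,0,0]],
    [60,[0,0,-0.175],[0,0,0]],
    [60,[0,0,-0.175],[0,0,0]],
    [60,[0,0,-0.175],[0,0,0]],
    [60,[0,0,-0.175],[0,0,0]]
  ]
}}

```text
time_s: 33.8
eef_pos: [0.4382, 0.0459, 0.1134]
orientation: [0.707, 0.707, 0.001, 0.001]
force: [-0.7, -1.0, 3.0]
grip_width: 0.0675
grip_force: 24.9
```

Emit:
{"name": "play_rows", "arguments": {
  "motion": [
    [60,[0,0,0],[0,0,0]],
    [60,[0,0,0],[0,0,0]],
    [60,[0,0,0],[0,0,0]]
  ]
}}

```text
time_s: 34.05
eef_pos: [0.4382, 0.0459, 0.1134]
orientation: [0.707, 0.707, 0.001, 0.001]
force: [-2.3, -0.4, 6.6]
grip_width: 0.0676
grip_force: 24.9
```

Scaled: 190 mm / 800 = 0.2375, 170 mm / 800 = 0.2125.

Emit:
{"name": "play_rows", "arguments": {
  "motion": [
    [60,[0,0,0.0125],[0,0,0]],
    [60,[0,0,0.0375],[0,0,0]],
    [60,[0,0,0.0575],[0,0,0]],
    [60,[0.0188,0,0.0625],[0,0,0]],
    [60,[0.0525,-0.0025,0.0625],[0,0,0]],
    [60,[0.0938,-0.0038,0.0625],[0,0,0]],
    [60,[0.135,-0.0063,0.0625],[0,0,0]],
    [60,[0.1763,-0.0075,0.0625],[0,0,0]],
    [60,[0.2125,-0.0088,0.0625],[0,0,0]],
    [60,[0.2375,-0.01,0.0625],[0,0,0]]
  ]
}}

```text
time_s: 34.88
eef_pos: [0.6289, 0.038, 0.1619]
orientation: [0.707, 0.707, 0.0, 0.0]
force: [-0.7, -0.3, -3.3]
grip_width: 0.068
grip_force: 24.9
```

Scaled: 12.5 mm / 800 = 0.0156, 9 mm / 800 = 0.0113.

Emit:
{"name": "play_rows", "arguments": {
  "motion": [
    [60,[0.0113,0,0],[0,0,0]],
    [60,[0.0156,0,0],[0,0,0]],
    [60,[0.0156,0,0],[0,0,0]],
    [60,[0.0156,0,0],[0,0,0]],
    [60,[0.0156,0,0],[0,0,0]]
  ]
}}

```text
time_s: 35.3
eef_pos: [0.6384, 0.0383, 0.1617]
orientation: [0.707, 0.707, -0.0, -0.0]
force: [0.4, 0.1, -3.7]
grip_width: 0.0669
grip_force: 24.9
```

Emit:
{"name": "play_rows", "arguments": {
  "motion": [
    [60,[0.0013,0,-0.0188],[0,0,0]],
    [60,[0.0013,0,-0.04],[0,0,0]],
    [60,[0.0013,0,-0.0575],[0,0,0]],
    [60,[0.0013,0,-0.0663],[0,0,0]],
    [60,[0.0013,0,-0.07],[0,0,0]],
    [60,[0.0013,0,-0.07],[0,0,0]],
    [60,[0.0013,0,-0.07],[0,0,0]]
  ]
}}

```text
time_s: 35.88
eef_pos: [0.6407, 0.0381, 0.1064]
orientation: [0.707, 0.707, 0.0, 0.0]
force: [-0.4, -0.9, -3.3]
grip_width: 0.0678
grip_force: 24.9
```

Scaled: -2 mm / 800 = -0.0025, -1.2 mm / 800 = -0.0015.

Emit:
{"name": "play_rows", "arguments": {
  "motion": [
    [60,[0,0,-0.0015],[0,0,0]],
    [60,[0,0,-0.0025],[0,0,0]],
    [60,[0,0,-0.0025],[0,0,0]],
    [60,[0,0,-0.0025],[0,0,0]]
  ]
}}

```text
time_s: 36.22
eef_pos: [0.6406, 0.0381, 0.1041]
orientation: [0.707, 0.707, 0.0, 0.0]
force: [-0.2, -0.3, -5.2]
grip_width: 0.0677
grip_force: 24.9
```

Scaled: -0.8 mm / 800 = -0.001.

Emit:
{"name": "play_rows", "arguments": {
  "motion": [
    [60,[0,0,-0.001],[0,0,0]],
    [60,[0,0,-0.001],[0,0,0]],
    [60,[0,0,-0.001],[0,0,0]]
  ]
}}

```text
time_s: 36.47
eef_pos: [0.6407, 0.0381, 0.1035]
orientation: [0.707, 0.707, 0.0, 0.0]
force: [-1.4, -0.2, -0.3]
grip_width: 0.0675
grip_force: 24.9
```

Touching. Release and retreat straight up.

Scaled: 170 mm / 800 = 0.2125, 130 mm / 800 = 0.1625.

Emit:
{"name": "play_rows", "arguments": {
  "motion": [
    [88,[0,0,-0.0004],[0,0,0]],
    [88,[0,0,-0.0004],[0,0,0]],
    [88,[0,0,0],[0,0,0]],
    [88,[0,0,0],[0,0,0]],
    [88,[0,0,0.0188],[0,0,0]],
    [88,[0,0,0.0625],[0,0,0]],
    [88,[0,0,0.1125],[0,0,0]],
    [88,[0,0,0.1625],[0,0,0]],
    [88,[0,0,0.2125],[0,0,0]],
    [88,[0,0,0.2125],[0,0,0]]
  ]
}}

```text
time_s: 37.3
eef_pos: [0.6446, 0.0378, 0.2838]
orientation: [0.707, 0.707, 0.005, 0.006]
force: [1.1, 0.2, 0.8]
grip_width: 0.0879
grip_force: 0.0
```

Scaled: -200 mm / 800 = -0.25, -190 mm / 800 = -0.2375.

Emit:
{"name": "play_rows", "arguments": {
  "motion": [
    [88,[-0.05,0,0],[0,0,0]],
    [88,[-0.1,0,0],[0,0,0]],
    [88,[-0.15,0,0],[0,0,0]],
    [88,[-0.2,0,0],[0,0,0]],
    [88,[-0.2375,0,0],[0,0,0]],
    [88,[-0.25,0,0],[0,0,0]],
    [88,[-0.25,0,0],[0,0,0]],
    [88,[-0.25,0,0],[0,0,0]]
  ]
}}

```text
time_s: 37.97
eef_pos: [0.4408, 0.038, 0.2736]
orientation: [0.707, 0.707, 0.001, 0.001]
force: [0.2, -0.6, -0.1]
grip_width: 0.0876
grip_force: 0.0
```

```bash
python3 - <<'E'
from h import *
print(get_obs()["eef_pos"])
for n in("scene","side"):
    p,d=snapshot(n);cv2.imwrite(f"pics/{n}9.png",p[...,::-1])
    for k,D in(("before",np.load(f"pics/{n}0.npy")),("after",d)):
        Q=cloud(n,D).reshape(-1,3)
        print(n,k,"can",blob(Q,(.64,.037),.05,.14,.16),"bottle",blob(Q,(.638,-.063),.04,.212,.235),"mug",blob(Q,(.69,-.297),.06,.085,.11))
    Q=cloud(n,d).reshape(-1,3);print("egg",blob(Q,(.452,.36),.045,.075,.125))
E
```

```text
[0.44084997 0.03803746 0.27361346]
scene before can (405, [643.0, 40.0, 148.0], [640.0, 37.0, 35.0]) bottle (151, [640.0, -61.0, 220.0], [637.0, -63.0, 23.0]) mug (178, [693.0, -294.0, 91.0], [694.0, -296.0, 42.0])
scene after can (404, [644.0, 40.0, 148.0], [641.0, 36.0, 35.0]) bottle (152, [638.0, -61.0, 219.0], [637.0, -61.0, 22.0]) mug (177, [693.0, -294.0, 91.0], [692.0, -296.0, 42.0])
egg (262, [462.0, 361.0, 96.0], [454.0, 359.0, 22.0])
side before can (403, [644.0, 31.0, 149.0], [641.0, 36.0, 35.0]) bottle (193, [640.0, -65.0, 221.0], [638.0, -65.0, 22.0]) mug (387, [694.0, -298.0, 92.0], [692.0, -297.0, 41.0])
side after can (406, [645.0, 31.0, 149.0], [641.0, 34.0, 35.0]) bottle (191, [639.0, -65.0, 220.0], [637.0, -63.0, 22.0]) mug (390, [695.0, -298.0, 92.0], [692.0, -297.0, 41.0])
egg (139, [460.0, 348.0, 95.0], [455.0, 353.0, 21.0])
```

View pics/scene9.png

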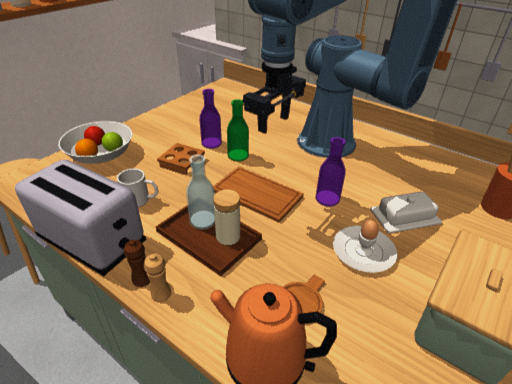

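The final scene picture shows the bottle (200,190) and canister (228,217) back on the tray. The egg sits in the cup on the plate at (369,237), and nothing else has moved.

```bash
python3 -c "
from plant import *
print(job_done())"
```

```text
the job is handed in; nothing more can be done
None
```

The job is handed in after about 38 s: the egg is seated upright in its cup in the middle of the plate, the canister and bottle stand back on the tray within about 2 mm of where they started, and the mug and spoon rest show no shift in the final pictures.

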